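# Slide the sash-clamp jaw back off the glued stool top

### The arm

A 6-joint arm with a two-finger parallel gripper is mounted at the origin on the work surface. World frame = base frame: x ahead of the robot, y to its left, z up, the work surface at z = 0. Lengths are in m, angles in rad, forces in N, time in s.
With the tool pointing down it reaches from about 0.35 to 0.775 m from the base axis. Payload 7.3 kg.
Tool frame: the origin (TCP) lies at the very end of the fingers, on their centre line; the grasp point (between the pads) lies 19 mm behind it; z points along the fingers, y is the line along which they close (so a half turn about z gives the same grasp; the last joint's range is limited). The gripper opens to 92 mm and grips with 3 to 60 N. Pads are 19 mm wide; open, the fingers measure 130 mm over their backs; the gripper's body (75 mm by 190 mm) begins 47 mm behind the grasp point.
Start: joints at [1.023, 0.342, 1.524, -0, 1.275, -0.146], TCP at [0.205, 0.483, 0.227] pointing down, gripper open.
Joint ranges: [-2.53, 2.53], [-0.77, 2.02], [0.04, 2.7], [-1, 4.14], [0.28, 2.66], [-3.11, 3.11]. Speed limits (rad/s): [2.57, 2.57, 3.14, 3.14, 3.14, 3.14].

### API

Orientations are given as a unit quaternion [x, y, z, w].
In Python, from station import manip gives the robot as it stands.
- The arm moves only by the shell command python3 -m pendant 'ROWS'. ROWS is JSON, a list of rows, each a list of 3 entries, a list of its own where there are three numbers: the gripper command: -1 is shut, 1 is fully open, values between are in proportion, then the shift along the tool's x, y, z in cm, then the turn about the tool's z in rad. A call has 1 to 8 rows; each row shifts and turns the commanded pose from where the row before left it, along the tool's axes as they then stand; what a row does not reach is not made up. A row lasts 1/12 s, in which the tool goes at most 41.7 mm and 7.16 degrees, less where a joint would pass 70% of its speed; a pose out of reach is approached as far as the arm can. A call with a gripper value outside its range is refused whole. The fingers move at their own pace and stop on an object; the grip force is fixed at half the most. Time passes only in rows, so rows that do not move let the fingers close. It gives the time, the measured TCP pose, the force, the opening and the grip force at its end, in the units of the state.
- manip.observe(): the state, without advancing time (a new reading comes with each control period).
- manip.camera(name): name is "side" or "top" or "wrist"; returns (picture, depth): 420x560x3 uint8, red, green, blue; 420x560 float32, m along the optical axis (not along the pixel's ray), 0 where there is no reading.
- manip.calibration(name): a dict with "fx", "fy", "cx", "cy" (pixels), "D" ([k1, k2, p1, p2, k3] as OpenCV has them; the pictures are not rectified), "R" (3x3) and "t" (3): a world point X has camera coordinates R X + t; the wrist camera has in their place "mount" (4x4, takes a point from camera to tool coordinates, whose origin is the TCP and whose axes are the flange's). Camera axes: x right, y down, z forward; pixel columns grow to the right and rows downward; lengths in m; the calibration is good to about 2 mm. A picture is of the moment at which its call begins: read the wrist's pose just before it. calibration takes no time and is no camera call.
- manip.job_done(): hands the job in; it is judged then, once.
Trained networks look in the newest picture that a camera, given by its name, has taken for a name from the list of things; names that differ only in an ending like _2 or _b are one class to them, and where a whole thing is asked for, a point or a joint stands for the part that bears it (a point fixed in the world has none). Each returns a list of dicts, best first, with "confidence" (0 to 1); they miss things now and then, are a little off and sometimes report something else, mostly with a low value. They report only what shows in the picture. A call takes as long as a camera call.
- manip.find_in(camera, query): "at" ([x, y, z] in m, in world coordinates, good to about 4 mm: the middle of the surface that is visible of it).
- manip.place_of(camera, query): "at" ([x, y, z] in m, in world coordinates, good to about 4 mm: a listed point, or the origin of a listed thing).
The state is a dict: "clock": time; "q": joint angles; "qvel": joint speeds; "tau": joint torques, N m; "tool_pos": TCP position; "orientation": TCP orientation; "force": force on the tool from outside, world axes, zero at the start; "wrist_torque": the same for the moment, N m; "opening": finger opening in m; "grasp_force": force on a finger pad.
Only numpy, scipy, OpenCV 4.12 (cv2) and the standard library are available. Lean on these libraries where they do the work, as an engineer would, in place of code of your own. Each camera call takes 0.05 s, during which the arm holds its last target. There are 200 camera calls.

### The job

The glue in the wooden step-stool top is dry and the clamp's screw has already been eased. Press down the release lever on the clamp's sliding jaw with a fingertip, keep it down and push the jaw back along its bar, away from the wood, all the way to the end stop, then let go. Pick nothing up, and leave the wood, the glue bottle, the screw jar, the scraper and the detergent bottle where they are.

Things in the scene. Friction and masses are not known exactly. Their poses are not given: they have to be found in the camera images.
- clamp: Aluminium bar clamp screwed to a fixed plywood board (540 x 320 mm, 18 thick) on the counter. Origin on the counter surface, under the bar's centre line, below the sliding jaw's wood-side face at the start. x runs along the bar the way the jaw is pushed back (away from the wood), z up. Bar 20 mm wide, its toothed top 54 mm above the counter. Fixed screw head at x = -203 to -290 mm, 98 mm high.
- jaw_top (a point): Middle of the top of the sliding jaw's upright plate, on its wood-side face, 98 mm above the counter; plate 38 mm wide, 20 mm thick along +x. The jaw is a saddle on the bar, 36 mm wide, reaching 110 mm along +x from this face, with another upright, the finger rest, at its far end; the 82 mm between both uprights are open above the release lever. Moves with the jaw.
- jaw (a joint): How far (m) the sliding jaw has been pushed back: 0 at the start, beside the wood; 0.112 against the end stop. A spring pawl in the bar's saw teeth (8 mm pitch) blocks this way unless the release lever is held down, and locks again when it is let up; towards the wood it clicks along over the teeth. Once released the jaw slides with about 2 N.
- release (a joint): Angle (rad) of the steel release lever on the sliding jaw: 0 at rest, 0.26 fully down (pawl clear of the teeth from about 0.17). Pressing its thumb pad takes 2 N at first, 6 N fully down. It springs up when let go; it may stay up to 0.15 down where the pawl rests on a tooth.
- release_pad (a point): Centre of the top of the release lever's flat thumb pad, 26 mm along the bar x 30 mm across; at rest it is level, 74 mm above the counter, 85 mm along +x from the jaw's wood-side face. Fully down it is 10 mm lower and tilted 0.26 rad, dipping away from the wood (its pin lies across the bar, 39 mm towards the wood, 13 mm lower). Moves with the jaw.
- finger_rest (a point): Middle of the top edge of the finger rest, on its face towards the lever pad: an upright plate fixed to the rear of the sliding jaw, 36 mm wide across the bar, 8 mm thick, top 93 mm above the counter, 17 mm along +x from the pad's centre. A fingertip standing on the pressed pad pushes the jaw back by leaning on this face. Moves with the jaw.
- end_stop (a point): Middle of the top of the end stop, on its face towards the jaw: a dark steel foot at the tail end of the bar, 34 mm wide, 13 mm thick, top 64 mm above the counter. Fixed. Pushed fully back, the rear of the jaw meets it.
- stool_top: Glued wooden step-stool top, loose, 165 mm along the bar x 240 across x 20 thick, 28 x 90 mm hand slot in its middle, lying on the bar and two battens, underside 54 mm above the counter, edge 1.5 mm from the sliding jaw. Origin at the centre of its underside. To be left in place.
- glue: White glue bottle, orange cap, 44 mm in diameter, 115 mm high, standing loose on the plywood on the robot's side of the bar. Origin at the centre of its underside. To be left alone.
- screw_jar: Low glass jar with steel lid, 54 mm in diameter, 60 mm high, standing loose on the plywood on the robot's side of the bar. Origin at the centre of its underside. To be left alone.
- scraper: Scraper 180 mm long lying loose on the plywood, along the far side of the bar. Origin under its middle. To be left alone.
- detergent: Blue detergent bottle, 90 x 150 mm, 245 mm high, standing loose on the counter off the plywood. Origin at the centre of its underside. To be left alone.

How it is judged:
By the outcome, as a careful person would: the job done as asked, in the order asked, and still so for the second after the job is handed in, with the robot touching nothing.
It also fails if it takes over 42 s, if anything falls off the work surface, if the arm or the gripper's body presses on something with over 40 N, if the wrist force passes 120 N, or if a joint passes its speed limit or range.

## Working session

There is one attempt and no reset: what is moved stays moved. The work goes in short steps, Python scripts to look and compute and a shell command to move; the robot and the scene stay as the last step left them, time stands still between calls to the robot, and variables do not carry over. Pictures are saved under pics/ and viewed, at most 10 in all, crops included, and the job is handed in when it is done.

```bash
mkdir -p pics
python3 - <<'E'
from station import manip
import cv2
s=manip.observe(); print({k:s[k] for k in('clock','tool_pos','orientation','opening','force')})
for c in('top','side'):
    p,d=manip.camera(c); cv2.imwrite(f'pics/{c}1.png',p[:,:,::-1])
    for n in('jaw_top','release_pad','finger_rest','end_stop','clamp','glue','screw_jar','detergent','stool_top'):
        r=manip.place_of(c,n)
        print(c,n,[(x['at'],round(x['confidence'],2)) for x in r[:2]])
print(manip.observe()['clock'])
E
```

```text
{'clock': 0.0, 'tool_pos': array([0.20510161, 0.48284643, 0.22603439]), 'orientation': array([ 1.99572076e-01,  9.79882845e-01, -7.27940447e-04, -2.58525868e-04]), 'opening': 0.09183455331572742, 'force': array([0.86002522, 0.00915767, 0.74281171])}
top jaw_top [([0.5705, 0.0978, 0.0949], 0.62)]
top release_pad [([0.555, 0.0124, 0.0731], 0.92)]
top finger_rest [([0.5534, -0.0046, 0.093], 0.87)]
top end_stop [([0.5337, -0.1208, 0.0654], 0.98)]
top clamp [([0.57, 0.0956, -0.0009], 0.86), ([0.5578, -0.0055, 0.092], 0.35)]
top glue [([0.4339, -0.0287, 0.0196], 0.86)]
top screw_jar [([0.4352, 0.0683, 0.018], 0.92)]
top detergent []
top stool_top [([0.5868, 0.1779, 0.0545], 0.88), ([0.5637, 0.0951, 0.0929], 0.72)]
side jaw_top [([0.5686, 0.0994, 0.098], 0.86)]
side release_pad [([0.5589, 0.0136, 0.0769], 0.73)]
side finger_rest [([0.5543, -0.0024, 0.0929], 0.64), ([0.4296, -0.0294, 0.0192], 0.2)]
side end_stop []
side clamp []
side glue [([0.4297, -0.0311, 0.0189], 0.8)]
side screw_jar [([0.4378, 0.0665, 0.0215], 0.78)]
side detergent [([0.5537, -0.384, 0.0032], 0.63)]
side stool_top []
1.0
```

View pics/top1.png

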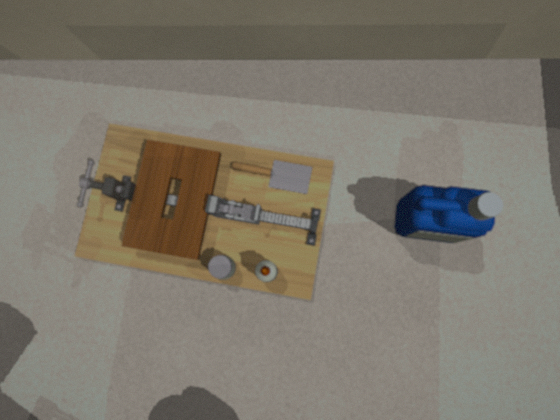

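View pics/side1.png

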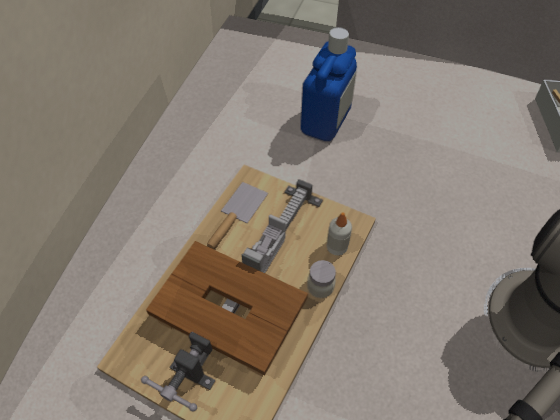

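The pictures show the bar running right and slightly towards the robot. The pad is at about (240,212) in the top view, and the glue and jar stand at (266,270) and (220,266). The glue bottle is as tall as the gripper's body would be, so I'll keep the long side of the body along the bar, with tool y along the bar and the fingers shut.

```bash
python3 -m pendant '[[-1,[0,0,0],-0.12],[-1,[0,0,0],-0.117],[-1,[-2.1,-2,0],0],[-1,[-2.1,-2,0],0],[-1,[-2.1,-2,0],0],[-1,[-2.1,-2,0],0],[-1,[-2.1,-2,0],0],[-1,[-2.1,-2,0],0]]'
python3 -m pendant '[[-1,[-2.1,-2,0],0],[-1,[-2.1,-2,0],0],[-1,[-2.1,-2,0],0],[-1,[-2.1,-2,0],0],[-1,[-2.1,-2,0],0],[-1,[-2.1,-2,0],0],[-1,[-2.1,-2,0],0],[-1,[-2.1,-2,0],0]]'
python3 -m pendant '[[-1,[-2.1,-2,0],0],[-1,[-2.1,-2,0],0],[-1,[-2.1,-2,0],0],[-1,[-2.1,-2,0],0],[-1,[-2.1,-2,0],0],[-1,[-2.1,-2,0],0],[-1,[0,0,0],0],[-1,[0,0,0],0]]'
cat > meas.py <<'E'
from station import manip
import cv2,sys,numpy as np
from scipy.spatial.transform import Rotation as Ro
def meas(tag,cam='wrist',names=('jaw_top','release_pad','finger_rest','end_stop')):
    s=manip.observe(); R=Ro.from_quat(s['orientation']).as_matrix()
    print(s['clock'],s['tool_pos'],s['opening'],s['force'],'\nR',R.round(3).tolist())
    p,d=manip.camera(cam); cv2.imwrite(f'pics/{tag}.png',p[:,:,::-1])
    for n in names:
        for x in manip.place_of(cam,n)[:1]:
            print(n,x['at'],round(x['confidence'],2),'tool cm',(R.T@(np.array(x['at'])-s['tool_pos'])*100).round(2))
if __name__=='__main__': meas(*sys.argv[1:])
E
python3 meas.py w1
```

```text
clock: 1.67
tool_pos: [0.3105, 0.343, 0.2269]
orientation: [0.082, 0.997, 0.0, 0.0]
force: [0.5, 0.8, -0.8]
opening: 0.0434
grasp_force: 0.0
clock: 2.33
tool_pos: [0.4501, 0.1575, 0.2269]
orientation: [0.082, 0.997, 0.0, 0.0]
force: [1.0, 1.0, 0.7]
opening: -0.0001
grasp_force: 0.0
clock: 3.0
tool_pos: [0.5543, 0.0187, 0.2262]
orientation: [0.083, 0.997, 0.0, -0.0]
force: [-0.9, 0.1, 0.4]
opening: 0.0002
grasp_force: 0.0
3.0 [0.55432086 0.01865957 0.22619532] 0.0002185288356408023 [-0.89045977  0.06896212  0.42723144] 
R [[-0.986, 0.166, -0.001], [0.166, 0.986, 0.0], [0.001, 0.0, -1.0]]
jaw_top [0.5732, 0.0946, 0.1001] 0.81 tool cm [-0.61  7.8  12.61]
release_pad [0.5559, 0.0105, 0.0705] 0.69 tool cm [-0.3  -0.78 15.57]
finger_rest [0.554, -0.0022, 0.0892] 0.94 tool cm [-0.33 -2.06 13.7 ]
end_stop [0.5335, -0.1166, 0.0616] 0.93 tool cm [ -0.21 -13.69  16.46]
```

View pics/w1.png

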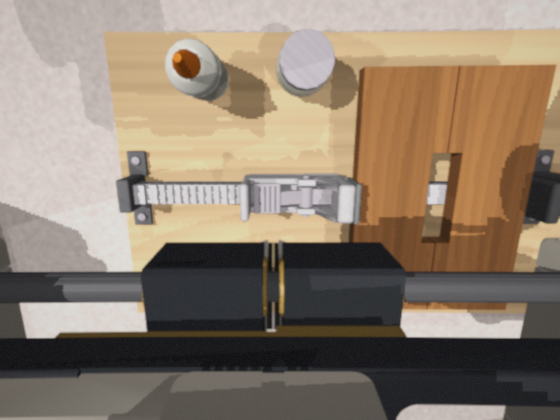

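The picture shows the shut fingers at about (275,290). The pad is at (268,198), the rest at (246,198) and the end stop at (125,193), with the bar parallel to tool y. Next I'll check the finger geometry from depth.

Run:
```python
from station import manip
import numpy as np,cv2
c=manip.calibration('wrist'); M=np.array(c['mount']); p,d=manip.camera('wrist')
K=np.array([[c['fx'],0,c['cx']],[0,c['fy'],c['cy']],[0,0,1]])
def T(u,v):
    x,y=cv2.undistortPoints(np.float32([[[u,v]]]),K,np.array(c['D']))[0,0]; z=d[v,u]
    return (M@[x*z,y*z,z,1])[:3].round(4)*1000, z
for u,v in [(155,250),(210,250),(262,250),(273,250),(283,250),(340,250),(390,250),(210,270),(155,320),(210,300),(340,310),(80,285),(480,285),(210,335),
  (248,198),(240,198),(244,185),(256,198),(268,198),(276,198),(268,186),(268,210),(290,198),(300,198),(310,198),(125,193),(345,200)]: print(u,v,*T(u,v))
```

```text
155 250 [ -77.8 -142.2  208.9] 0.39250296
210 250 [ 37.5 -17.2 -77.5] 0.08607969
262 250 [ 37.2  -3.5 -76.6] 0.087025665
273 250 [10.2 -0.6 -9.6] 0.15870711
283 250 [ 37.    2.1 -76.3] 0.0874313
340 250 [ 37.1  17.3 -76.5] 0.08720028
390 250 [-54.9 118.4 152.3] 0.33188987
210 270 [ 36.9 -15.2 -88.2] 0.07595022
155 320 [ 25.  -28.3 -90.2] 0.07705718
210 300 [ 30.3 -15.2 -90.3] 0.075607754
340 310 [ 27.1  15.3 -89.3] 0.07739479
80 285 [ 30.1 -49.5 -82.5] 0.083223246
480 285 [ 30.5  51.4 -83.1] 0.082480535
210 335 [ 23.3 -14.9 -93.5] 0.074284874
248 198 [ -3.2 -25.8 163.1] 0.3290894
240 198 [  3.3 -30.9 134.3] 0.29959646
244 185 [ 15.  -27.1 136.8] 0.29904747
256 198 [ -0.9 -17.1 153. ] 0.318693
268 198 [ -0.9  -5.4 152.9] 0.3186486
276 198 [ -0.9   2.4 153.1] 0.31887853
268 186 [ 11.3  -5.3 151.7] 0.31438693
268 210 [-12.9  -5.4 152.4] 0.321276
290 198 [ -2.   16.4 157.9] 0.32379094
300 198 [ -2.   26.3 157.7] 0.3235874
310 198 [ -3.2  36.8 163. ] 0.3289398
125 193 [   2.  -148.6  162.5] 0.32719806
345 200 [  2.9  64.4 128.3] 0.29388922
```

Run:
```python
from station import manip
import numpy as np,cv2
c=manip.calibration('wrist'); M=np.array(c['mount']); p,d=manip.camera('wrist')
K=np.array([[c['fx'],0,c['cx']],[0,c['fy'],c['cy']],[0,0,1]])
def T(u,v):
    x,y=cv2.undistortPoints(np.float32([[[u,v]]]),K,np.array(c['D']))[0,0]; z=d[v,u]
    return (M@[x*z,y*z,z,1])[:3]*1000
print('finger');
for v in(244,255,300,325):
    for u in range(258,294,2): print(u,v,*T(u,v).round(0),end=' | ')
    print()
print('pad')
for u in list(range(232,296,2))+list(range(330,366,3)): print(u,*T(u,198).round(1))
cv2.imwrite('pics/z.png',cv2.resize(p[160:345,200:380,::-1],None,fx=3,fy=3,interpolation=cv2.INTER_CUBIC))
```

```text
finger
258 244 37.0 -5.0 -72.0 | 260 244 37.0 -4.0 -73.0 | 262 244 37.0 -4.0 -72.0 | 264 244 12.0 -5.0 -6.0 | 266 244 12.0 -4.0 -7.0 | 268 244 11.0 -3.0 -3.0 | 270 244 11.0 -2.0 -2.0 | 272 244 11.0 -1.0 -3.0 | 274 244 10.0 -0.0 -2.0 | 276 244 11.0 1.0 -3.0 | 278 244 12.0 2.0 -6.0 | 280 244 12.0 3.0 -7.0 | 282 244 37.0 2.0 -72.0 | 284 244 38.0 2.0 -73.0 | 286 244 38.0 3.0 -74.0 | 288 244 37.0 4.0 -72.0 | 290 244 38.0 4.0 -74.0 | 292 244 37.0 5.0 -72.0 | 
258 255 37.0 -4.0 -80.0 | 260 255 38.0 -4.0 -81.0 | 262 255 38.0 -3.0 -81.0 | 264 255 12.0 -5.0 -20.0 | 266 255 12.0 -4.0 -20.0 | 268 255 11.0 -3.0 -17.0 | 270 255 11.0 -2.0 -17.0 | 272 255 10.0 -1.0 -16.0 | 274 255 11.0 -0.0 -17.0 | 276 255 10.0 1.0 -16.0 | 278 255 12.0 2.0 -19.0 | 280 255 12.0 3.0 -20.0 | 282 255 36.0 2.0 -78.0 | 284 255 37.0 2.0 -80.0 | 286 255 37.0 3.0 -80.0 | 288 255 38.0 3.0 -81.0 | 290 255 37.0 4.0 -81.0 | 292 255 37.0 4.0 -81.0 | 
258 300 30.0 -4.0 -89.0 | 260 300 29.0 -4.0 -89.0 | 262 300 29.0 -3.0 -88.0 | 264 300 28.0 -3.0 -86.0 | 266 300 28.0 -2.0 -86.0 | 268 300 26.0 -2.0 -82.0 | 270 300 26.0 -1.0 -83.0 | 
[... 921 characters left out ...]
7 162.7
250 -5.9 -24.6 174.9
252 -1.0 -21.1 153.2
254 -0.8 -19.1 152.4
256 -0.6 -17.1 151.5
258 -0.9 -15.2 153.0
260 -0.7 -13.2 152.3
262 -1.0 -11.3 153.5
264 -0.5 -9.3 151.3
266 -1.1 -7.4 153.7
268 -0.8 -5.4 152.6
270 -1.0 -3.5 153.4
272 -0.8 -1.5 152.7
274 -0.6 0.5 151.9
276 -0.8 2.4 152.4
278 -1.0 4.4 153.5
280 -1.3 6.4 154.7
282 -1.5 8.4 155.7
284 -1.6 10.4 156.1
286 -1.6 12.3 156.3
288 -1.8 14.4 157.1
290 -1.7 16.3 156.4
292 -2.0 18.4 157.9
294 -2.4 20.5 159.6
330 -1.9 56.0 157.5
333 1.4 56.3 143.0
336 4.2 56.7 130.7
339 4.8 58.8 128.1
342 4.5 61.8 129.2
345 4.4 64.6 129.6
348 4.4 67.3 129.9
351 4.5 70.0 129.6
354 4.6 72.6 129.1
357 4.4 75.5 129.9
360 -1.0 84.6 153.5
363 -1.0 87.6 153.5
```

View pics/z.png

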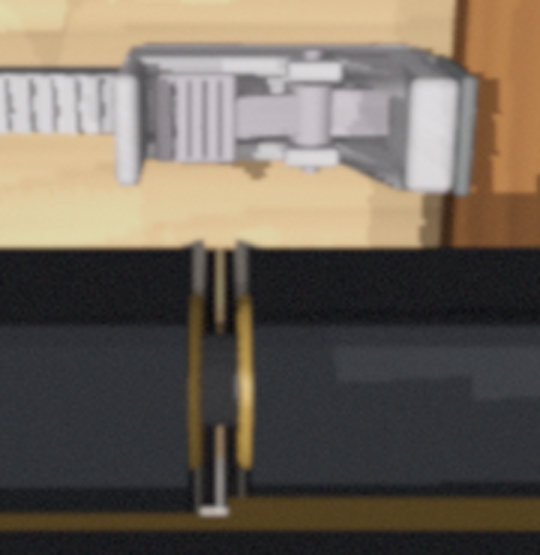

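The zoom shows the ridged pad between the rest and the lever pin. By depth the pad spans tool y −22 to +4.5 mm, and the rest's face is at about −25.5. I'll descend to just above the rest and check the fingertip's width from the side.

```bash
python3 -m pendant '[[-1,[-0.2,-0.45,2.5],0],[-1,[0,0,2.5],0],[-1,[0,0,2.5],0],[-1,[0,0,2.5],0],[-1,[0,0,2],0],[-1,[0,0,0],0]]'
python3 - <<'E'
from meas import meas,manip
meas('w2',names=('finger_rest','release_pad'))
import cv2
p,d=manip.camera('side'); cv2.imwrite('pics/s2.png',cv2.resize(p[130:330,150:410,::-1],None,fx=3,fy=3,interpolation=cv2.INTER_CUBIC))
E
```

```text
clock: 3.85
tool_pos: [0.5525, 0.0157, 0.103]
orientation: [0.082, 0.997, 0.0, -0.004]
force: [-1.1, 0.3, -0.3]
opening: 0.0005
grasp_force: 0.0
3.85 [0.55249305 0.0156902  0.10297515] 0.0005181205645303476 [-1.06761685  0.26970121 -0.2591224 ] 
R [[-0.987, 0.163, -0.007], [0.163, 0.987, 0.001], [0.007, -0.0, -1.0]]
release_pad [0.5527, 0.0132, 0.0731] 0.63 tool cm [-0.08 -0.24  2.99]
```

View pics/s2.png

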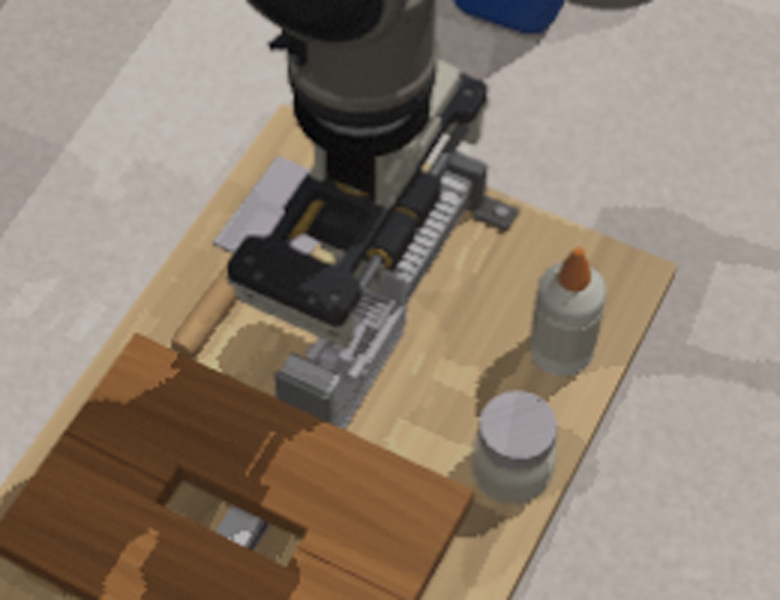

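View pics/w2.png

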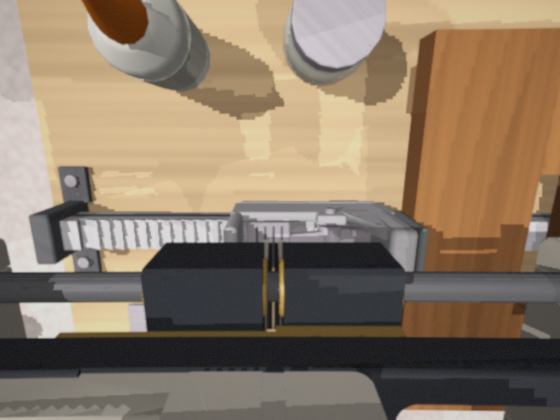

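Only the gripper's body shows in the side view. In the wrist view thin plates show at about (266–283, 225–243) above the black blocks, so the tip looks slim. I'll confirm with depth.

Run:
```python
from station import manip
import numpy as np,cv2
c=manip.calibration('wrist'); M=np.array(c['mount']); p,d=manip.camera('wrist')
K=np.array([[c['fx'],0,c['cx']],[0,c['fy'],c['cy']],[0,0,1]])
v,u=np.mgrid[215:243,225:330]
xy=cv2.undistortPoints(np.float32(np.stack([u.ravel(),v.ravel()],1))[:,None],K,np.array(c['D']))[:,0]
z=d[215:243,225:330].ravel()
P=(M@np.c_[xy[:,0]*z,xy[:,1]*z,z,np.ones_like(z)].T)[:3].T.reshape(28,105,3)*1000
for r in(218,222,226,230,234,238,241):
    print(r,' '.join(f'{int(a)}:{b[1]:.0f},{b[2]:.0f}' for a,b in zip(range(228,320,3),P[r-215][3::3])))
```

```text
218 228:-26,17 231:-24,17 234:-22,16 237:-21,20 240:-21,32 243:-21,58 246:-19,56 249:-15,34 252:-13,34 255:-12,35 258:-10,35 261:-8,34 264:-6,34 267:-4,34 270:-2,35 273:-1,33 276:1,35 279:3,35 282:5,34 285:7,35 288:9,35 291:12,58 294:14,56 297:16,56 300:-1,-158 303:20,58 306:22,56 309:24,54 312:26,55 315:28,58 318:29,45
222 228:-25,15 231:-24,16 234:-22,17 237:-21,18 240:-21,31 243:-21,58 246:-19,57 249:-15,34 252:-13,32 255:-12,34 258:-10,35 261:-8,34 264:-6,33 267:-4,35 270:-2,33 273:-1,35 276:1,35 279:3,34 282:5,33 285:7,34 288:9,35 291:12,57 294:14,56 297:16,55 300:18,55 303:20,57 306:21,44 309:23,42 312:25,43 315:27,43 318:29,43
226 228:-26,16 231:-1,-158 234:-22,17 237:-21,18 240:-20,30 243:-21,57 246:-19,58 249:-15,35 252:-14,34 255:-12,33 258:-10,34 261:-8,35 264:-6,34 267:-4,34 270:-2,34 273:-1,34 276:1,34 279:3,34 282:5,34 285:7,34 288:9,34 291:11,35 294:13,37 297:14,36 300:16,38 303:18,38 306:20,39 309:22,40 312:24,39 315:26,40 318:28,42
230 228:-26,16 231:-24,15 234:-22,15 237:-21,18 240:-21,30 243:-21,48 246:-19,57 249:-15,35 252:-14,35 255:-12,34 258:-10,35 261:-8,35 26
[... 443 characters left out ...]
303:19,38 306:20,38 309:22,39 312:25,40 315:26,40 318:29,42
238 228:-26,15 231:-24,16 234:-23,16 237:-21,18 240:-21,29 243:-21,48 246:-19,57 249:-16,35 252:-14,34 255:-12,34 258:-10,35 261:-8,34 264:-6,34 267:-4,35 270:-2,33 273:-1,34 276:1,34 279:3,34 282:5,34 285:7,35 288:9,34 291:11,37 294:13,36 297:15,37 300:17,36 303:19,39 306:21,40 309:23,39 312:25,40 315:27,40 318:29,41
241 228:-26,15 231:-24,16 234:-23,16 237:-21,16 240:-20,27 243:-21,47 246:-20,58 249:-16,35 252:-14,34 255:-12,34 258:-1,-158 261:-7,-2 264:-5,-2 267:-4,-3 270:-2,34 273:-1,33 276:1,35 279:2,-2 282:4,-3 285:7,35 288:9,35 291:11,36 294:13,37 297:15,37 300:17,38 303:19,38 306:20,38 309:23,39 312:25,39 315:27,41 318:29,41
```

The tip spans about ±6 mm in y and the rest's face is at −21 mm. I'll shift 9 mm towards the rest and descend onto the pad.

```bash
python3 -m pendant '[[-1,[-0.1,-0.9,0],0],[-1,[0,0,1],0],[-1,[0,0,1],0],[-1,[0,0,0.3],0],[-1,[0,0,0],0],[-1,[0,0,0],0]]'
python3 -m pendant '[[-1,[0,0,0.3],0],[-1,[0,0,0.3],0],[-1,[0,0,0],0],[-1,[0,0,0],0]]'
```

```text
clock: 4.6
tool_pos: [0.5556, 0.0062, 0.0849]
orientation: [0.082, 0.997, 0.0, 0.001]
force: [-1.9, 2.4, 14.6]
opening: 0.0006
grasp_force: 5.4
clock: 4.93
tool_pos: [0.5571, 0.0072, 0.0827]
orientation: [0.082, 0.997, 0.001, 0.004]
force: [-6.5, 8.3, 39.0]
opening: 0.0007
grasp_force: 16.2
```

It met something stiff at 85 mm, which is probably the rest's top edge. I'll back off and check.

```bash
python3 -m pendant '[[-1,[0,0,-1.5],0],[-1,[0,0,-1],0],[-1,[0,0,0],0],[-1,[0,0,0],0]]'
python3 - <<'E'
from meas import meas,manip
import numpy as np,cv2
meas('w3',names=('finger_rest','release_pad','jaw_top','end_stop'))
c=manip.calibration('wrist'); M=np.array(c['mount']); p,d=manip.camera('wrist')
K=np.array([[c['fx'],0,c['cx']],[0,c['fy'],c['cy']],[0,0,1]])
v,u=np.mgrid[215:243,225:330]
xy=cv2.undistortPoints(np.float32(np.stack([u.ravel(),v.ravel()],1))[:,None],K,np.array(c['D']))[:,0]
z=d[215:243,225:330].ravel()
P=(M@np.c_[xy[:,0]*z,xy[:,1]*z,z,np.ones_like(z)].T)[:3].T.reshape(28,105,3)*1000
for r in(222,240,242):
    print(r,' '.join(f'{int(a)}:{b[0]:.0f},{b[1]:.0f},{b[2]:.0f}' for a,b in zip(range(228,320,3),P[r-215][3::3])))
cv2.imwrite('pics/w3z.png',cv2.resize(p[180:330,180:380,::-1],None,fx=4,fy=4,interpolation=cv2.INTER_CUBIC))
E
```

```text
clock: 5.27
tool_pos: [0.5547, 0.0058, 0.1023]
orientation: [0.082, 0.997, 0.0, -0.0]
force: [-0.8, 0.1, -0.4]
opening: 0.0002
grasp_force: 0.0
5.2667 [0.55465728 0.00580136 0.10226837] 0.00020142089878822324 [-0.78182074  0.13299011 -0.43597947] 
R [[-0.986, 0.164, -0.0], [0.164, 0.986, 0.0], [0.0, 0.0, -1.0]]
finger_rest [0.5545, -0.0052, 0.0891] 0.82 tool cm [-0.17 -1.09  1.32]
release_pad [0.5529, 0.0138, 0.0725] 0.84 tool cm [0.3  0.76 2.98]
jaw_top [0.5703, 0.0955, 0.0979] 0.66 tool cm [-0.07  9.1   0.44]
end_stop [0.5307, -0.1223, 0.064] 0.85 tool cm [  0.26 -13.03   3.83]
222 228:7,-30,48 231:6,-29,52 234:6,-27,50 237:6,-24,49 240:16,-19,17 243:18,-17,11 246:18,-15,11 249:18,-14,11 252:18,-12,13 255:13,-11,28 258:6,-11,51 261:13,-8,29 264:13,-6,28 267:13,-4,27 270:13,-2,27 273:13,-1,27 276:13,1,27 279:13,3,27 282:13,5,27 285:13,7,28 288:13,8,27 291:13,10,27 294:13,12,27 297:13,14,27 300:13,16,29 303:13,17,27 306:6,21,50 309:6,23,49 312:6,25,49 315:7,27,49 318:6,30,51
240 228:-6,-31,49 231:-6,-29,47 234:-7,-27,50 237:-6,-25,49 240:8,-19,10 243:9,-17,8 246:9,-15,9 249:8,-14,10 252:8,-12,11 255:2,-11,26 258:-7,-11,51 261:-6,-9,50 264:12,-5,-0 267:12,-4,-1 270:1,-2,28 273:2,-1,28 276:2,1,28 279:12,3,-2 282:1,5,29 285:2,7,28 288:2,8,27 291:1,10,29 294:2,12,28 297:2,14,28 300:2,16,27 303:2,18,27 306:1,20,30 309:1,21,29 312:0,23,31 315:1,25,31 318:1,27,31
242 228:38,-13,-72 231:37,-13,-71 234:37,-12,-71 237:37,-11,-71 240:37,-10,-71 243:38,-9,-71 246:37,-8,-71 249:37,-7,-71 252:37,-7,-71 255:37,-6,-71 258:38,-5,-72 261:38,-4,-71 264:12,-5,-3 267:12,-4,-4 270:11,-2,0 273:0,-1,28 276:11,1,0 279:12,2,-3 282:38,2,-72 285:37,3,-71 288:38,4,-72 291:38,4,-72 294:37,5,-71 297:37,6,-70 300:37,7,-71 303:37,8,-71 306:38,9,-72 309:38,10,-72 312:37,10,-71 315:37,11,-71 318:37,12,-71
```

View pics/w3z.png

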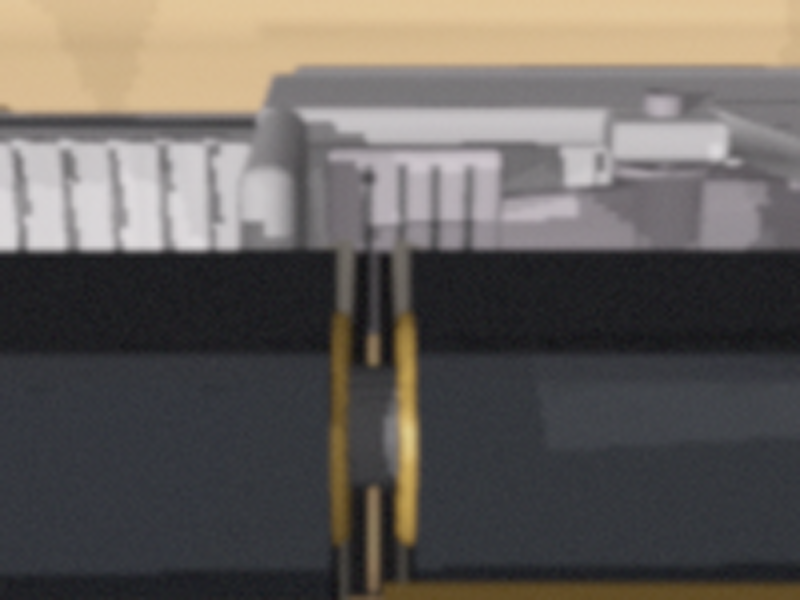

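The pad's ridges show at zoom (330–500, 150–245), and the rest is at (275,170). The slim tip is clear of the rest, so the wider finger back, about 7 mm behind the tip, must have landed on the rest's top. I'll go 9 mm towards the wood so the 38 mm of finger backs clear it, then press.

```bash
python3 -m pendant '[[-1,[0,0.9,0],0],[-1,[0,0,1],0],[-1,[0,0,0.8],0],[-1,[0,0,0],0],[-1,[0,0,0],0]]'
python3 -m pendant '[[-1,[0,0,0.4],0],[-1,[0,0,0.3],0],[-1,[0,0,0],0],[-1,[0,0,0],0]]'
```

```text
clock: 5.98
tool_pos: [0.5555, 0.0149, 0.0836]
orientation: [0.082, 0.997, 0.0, -0.001]
force: [-0.4, -0.2, 0.1]
opening: 0.0004
grasp_force: 0.0
clock: 6.32
tool_pos: [0.5561, 0.0147, 0.0776]
orientation: [0.082, 0.997, 0.0, -0.0]
force: [-0.6, -0.2, 0.4]
opening: 0.0006
grasp_force: 0.0
```

Clear of the rest now. Continuing down in small steps.

```bash
python3 -m pendant '[[-1,[0,0,0.3],0],[-1,[0,0,0.2],0],[-1,[0,0,0],0],[-1,[0,0,0],0]]'
python3 -m pendant '[[-1,[0,0,0.2],0],[-1,[0,0,0.1],0],[-1,[0,0,0],0],[-1,[0,0,0],0]]'
python3 -m pendant '[[-1,[0,0,0.1],0],[-1,[0,0,0.1],0],[-1,[0,0,0],0],[-1,[0,0,0],0]]'
```

```text
clock: 6.65
tool_pos: [0.5566, 0.0146, 0.0731]
orientation: [0.082, 0.997, -0.0, 0.0]
force: [-0.2, -1.3, 2.9]
opening: 0.0
grasp_force: 1.6
clock: 6.98
tool_pos: [0.5566, 0.0147, 0.07]
orientation: [0.082, 0.997, -0.0, 0.0]
force: [0.7, -1.6, 5.2]
opening: 0.0008
grasp_force: 2.5
clock: 7.32
tool_pos: [0.5566, 0.0147, 0.0681]
orientation: [0.082, 0.997, -0.0, 0.0]
force: [1.2, -1.4, 5.9]
opening: 0.0003
grasp_force: 2.9
```

```bash
python3 -m pendant '[[-1,[0,0,0.1],0],[-1,[0,0,0.1],0],[-1,[0,0,0],0],[-1,[0,0,0],0]]'
python3 -m pendant '[[-1,[0,0,0.1],0],[-1,[0,0,0],0],[-1,[0,0,0],0]]'
```

```text
clock: 7.65
tool_pos: [0.5566, 0.0146, 0.0663]
orientation: [0.082, 0.997, -0.0, 0.001]
force: [-0.4, -1.9, 7.4]
opening: 0.0004
grasp_force: 6.1
clock: 7.9
tool_pos: [0.5567, 0.0146, 0.0657]
orientation: [0.082, 0.997, -0.0, 0.001]
force: [-2.4, -1.4, 10.6]
opening: 0.0002
grasp_force: 7.9
```

The lever has bottomed out. Now I'll lean on the rest.

```bash
python3 -m pendant '[[-1,[0,-0.2,0.05],0],[-1,[0,-0.2,0.05],0],[-1,[0,0,0],0],[-1,[0,0,0],0]]'
python3 -m pendant '[[-1,[0,-0.2,0],0],[-1,[0,-0.2,0],0],[-1,[0,0,0],0],[-1,[0,0,0],0]]'
python3 meas.py w4
```

```text
clock: 8.23
tool_pos: [0.5562, 0.011, 0.0654]
orientation: [0.082, 0.997, 0.0, 0.001]
force: [-2.8, 0.7, 15.4]
opening: 0.0006
grasp_force: 9.6
clock: 8.57
tool_pos: [0.5555, 0.0071, 0.0654]
orientation: [0.082, 0.997, 0.0, 0.001]
force: [-2.0, -0.4, 15.9]
opening: 0.0005
grasp_force: 9.6
8.5667 [0.55549424 0.00709203 0.06536578] 0.0005084261210884264 [-1.99307346 -0.40051119 15.90629481] 
R [[-0.986, 0.164, 0.002], [0.164, 0.986, -0.0], [-0.002, 0.0, -1.0]]
finger_rest [0.4355, 0.0697, 0.0189] 0.48 tool cm [12.87  4.21  4.62]
end_stop [0.5332, -0.1204, 0.0625] 0.91 tool cm [  0.11 -12.94   0.28]
```

```bash
python3 -m pendant '[[-1,[0,-0.3,0],0],[-1,[0,-0.4,0],0],[-1,[0,-0.4,0],0],[-1,[0,-0.4,0],0],[-1,[0,-0.4,0],0],[-1,[0,-0.3,0],0],[-1,[0,0,0],0],[-1,[0,0,0],0]]'
python3 - <<'E'
from meas import meas,manip
import cv2
meas('w5')
meas('s5','side',('jaw_top','finger_rest'))
E
```

```text
clock: 9.48
tool_pos: [0.5518, -0.015, 0.0654]
orientation: [0.082, 0.997, -0.0, 0.001]
force: [-3.6, -1.4, 15.6]
opening: 0.0005
grasp_force: 8.8
9.4833 [ 0.55181567 -0.01498522  0.06538597] 0.000455407938455121 [-3.62684842 -1.43847723 15.55037403] 
R [[-0.986, 0.164, 0.002], [0.164, 0.986, -0.001], [-0.002, -0.0, -1.0]]
end_stop [0.5324, -0.1192, 0.0639] 0.7 tool cm [  0.21 -10.6    0.15]
9.7333 [ 0.55181543 -0.01497229  0.06536414] 0.00023964297514046556 [-3.62880631 -1.19932284 15.10782119] 
R [[-0.987, 0.164, 0.002], [0.164, 0.987, -0.001], [-0.002, -0.0, -1.0]]
jaw_top [0.5643, 0.0696, 0.0959] 0.89 tool cm [ 0.15  8.55 -3.06]
```

View pics/w5.png

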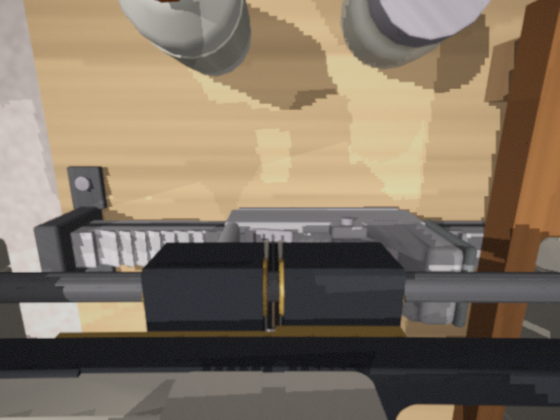

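The jaw has moved with the finger by about 28 mm: the gap to the wood shows at cols 465–480, and the glue and jar are clear. Carrying on.

```bash
python3 -m pendant '[[-1,[0,-0.4,0],0],[-1,[0,-0.5,0],0],[-1,[0,-0.5,0],0],[-1,[0,-0.5,0],0],[-1,[0,-0.5,0],0],[-1,[0,-0.5,0],0],[-1,[0,-0.5,0],0],[-1,[0,0,0],0]]'
python3 -m pendant '[[-1,[0,-0.4,0],0],[-1,[0,-0.5,0],0],[-1,[0,-0.5,0],0],[-1,[0,-0.5,0],0],[-1,[0,-0.5,0],0],[-1,[0,-0.5,0],0],[-1,[0,-0.5,0],0],[-1,[0,0,0],0]]'
python3 - <<'E'
from meas import meas,manip
meas('s6','side',('jaw_top','finger_rest','glue','stool_top'))
E
```

```text
clock: 10.55
tool_pos: [0.5461, -0.0488, 0.0653]
orientation: [0.082, 0.997, -0.0, 0.001]
force: [-4.0, -1.9, 14.9]
opening: 0.0004
grasp_force: 8.9
clock: 11.22
tool_pos: [0.5405, -0.0824, 0.0653]
orientation: [0.082, 0.997, -0.0, 0.001]
force: [-3.3, -1.0, 15.1]
opening: 0.0004
grasp_force: 8.9
11.2167 [ 0.540522   -0.08241526  0.06531065] 0.0003713891866050094 [-3.3251351  -0.9664358  15.10752839] 
R [[-0.986, 0.164, 0.002], [0.164, 0.986, -0.001], [-0.002, -0.0, -1.0]]
jaw_top [0.554, 0.0035, 0.0963] 0.67 tool cm [ 0.07  8.7  -3.1 ]
finger_rest [0.5358, -0.0955, 0.0925] 0.58 tool cm [ 0.25 -1.37 -2.72]
glue [0.4257, -0.0348, 0.0191] 0.56 tool cm [12.12  2.81  4.6 ]
```

```bash
python3 -m pendant '[[-1,[0,-0.3,0],0],[-1,[0,-0.3,0],0],[-1,[0,-0.3,0],0],[-1,[0,-0.2,0],0],[-1,[0,0,0],0]]'
python3 -m pendant '[[-1,[0,-0.2,0],0],[-1,[0,-0.2,0],0],[-1,[0,0,0],0]]'
python3 -m pendant '[[-1,[0,-0.2,0],0],[-1,[0,0,0],0]]'
```

```text
clock: 11.88
tool_pos: [0.5388, -0.0929, 0.0653]
orientation: [0.082, 0.997, -0.0, 0.001]
force: [-2.7, -0.1, 15.2]
opening: 0.0003
grasp_force: 9.3
clock: 12.13
tool_pos: [0.5381, -0.0967, 0.0653]
orientation: [0.082, 0.997, -0.0, 0.001]
force: [-2.8, 0.6, 16.2]
opening: 0.0004
grasp_force: 9.4
clock: 12.3
tool_pos: [0.538, -0.0975, 0.0654]
orientation: [0.082, 0.997, 0.001, 0.001]
force: [-2.9, 5.7, 16.6]
opening: 0.0007
grasp_force: 11.8
```

Force along the bar is building, so this is the stop. I'll press a little further to confirm.

```bash
python3 -m pendant '[[-1,[0,-0.2,0],0],[-1,[0,0,0],0],[-1,[0,0,0],0]]'
python3 -m pendant '[[-1,[0,-0.1,0],0],[-1,[0,0,0],0]]'
python3 meas.py s7 side
```

```text
clock: 12.55
tool_pos: [0.5379, -0.0976, 0.0653]
orientation: [0.082, 0.997, 0.002, 0.001]
force: [0.1, 14.1, 17.4]
opening: -0.0
grasp_force: 15.3
clock: 12.72
tool_pos: [0.5379, -0.0976, 0.0654]
orientation: [0.082, 0.997, 0.003, 0.001]
force: [1.6, 18.7, 17.4]
opening: 0.0004
grasp_force: 17.3
12.7167 [ 0.53793584 -0.09760155  0.06539254] 0.00035206502873598325 [ 1.62931383 18.70207834 17.36221956] 
R [[-0.986, 0.164, 0.003], [0.164, 0.986, 0.005], [-0.002, 0.006, -1.0]]
jaw_top [0.5497, -0.0128, 0.0959] 0.83 tool cm [ 0.23  8.58 -3.  ]
release_pad [0.5434, -0.0999, 0.0653] 0.6 tool cm [-0.58 -0.14  0.01]
finger_rest [0.5316, -0.1116, 0.0898] 0.96 tool cm [ 0.39 -1.47 -2.45]
end_stop [0.5321, -0.1248, 0.062] 0.96 tool cm [ 0.13 -2.78  0.32]
```

The jaw is against the stop: it travelled 112 mm and the force is rising without further motion. I'll ease off the stop and lift straight up.

```bash
python3 -m pendant '[[-1,[0,0.35,0],0],[-1,[0,0,0],0],[-1,[0,0,-0.3],0],[-1,[0,0,-0.4],0],[-1,[0,0,-0.5],0],[-1,[0,0.1,-0.8],0],[-1,[0,0,-1.5],0],[-1,[0,0,-2],0]]'
python3 -m pendant '[[-1,[0,0,-3],0],[-1,[0,0,-3.5],0],[-1,[0,0,-3],0],[-1,[0,0,0],0],[-1,[0,0,0],0]]'
python3 - <<'E'
from meas import meas,manip
meas('w8','wrist',('jaw_top','release_pad','finger_rest','end_stop','glue','screw_jar','stool_top'))
meas('t8','top',('jaw_top','finger_rest','glue','screw_jar','stool_top'))
E
```

```text
clock: 13.63
tool_pos: [0.5362, -0.0968, 0.1179]
orientation: [0.082, 0.997, 0.0, -0.002]
force: [0.0, 0.9, 0.1]
opening: 0.0003
grasp_force: 0.0
clock: 14.05
tool_pos: [0.5381, -0.0974, 0.2154]
orientation: [0.082, 0.997, -0.0, 0.002]
force: [0.2, 0.1, -0.5]
opening: 0.0001
grasp_force: 0.0
14.05 [ 0.538082   -0.09743669  0.21542614] 0.0001451468176761512 [ 0.17910661  0.05165966 -0.4914705 ] 
R [[-0.986, 0.164, 0.003], [0.164, 0.986, -0.001], [-0.003, -0.001, -1.0]]
jaw_top [0.5548, -0.0174, 0.0983] 0.65 tool cm [-0.3   8.18 11.71]
release_pad [0.5344, -0.0981, 0.0712] 0.78 tool cm [ 0.4  -0.12 14.42]
finger_rest [0.5362, -0.1165, 0.0903] 0.65 tool cm [-0.09 -1.9  12.51]
end_stop [0.5327, -0.1209, 0.0638] 0.71 tool cm [ 0.19 -2.39 15.16]
glue [0.4277, -0.0293, 0.0185] 0.59 tool cm [12.07  4.92 19.65]
screw_jar [0.4362, 0.0648, 0.0189] 0.94 tool cm [12.78 14.34 19.6 ]
stool_top [0.5832, 0.1825, 0.0537] 0.9 tool cm [ 0.2  28.36 16.16]
14.45 [ 0.53725761 -0.0970613   0.21283159] 0.0001404180908420057 [ 0.40348261 -0.65849183  0.1244054 ] 
R [[-0.986, 0.164, -0.002], [0.164, 0.986, 0.001], [0.002, 0.0, -1.0]]
jaw_top [0.55, -0.0132, 0.0956] 0.68 tool cm [ 0.1   8.48 11.73]
finger_rest [0.5367, -0.1152, 0.0931] 0.9 tool cm [-0.26 -1.8  11.97]
glue [0.4323, -0.0293, 0.0196] 0.7 tool cm [11.43  4.96 19.34]
screw_jar [0.4353, -0.0282, 0.0221] 0.23 tool cm [11.15  5.11 19.09]
stool_top [0.5878, 0.1765, 0.0548] 0.75 tool cm [-0.53 27.81 15.81]
```

View pics/w8.png

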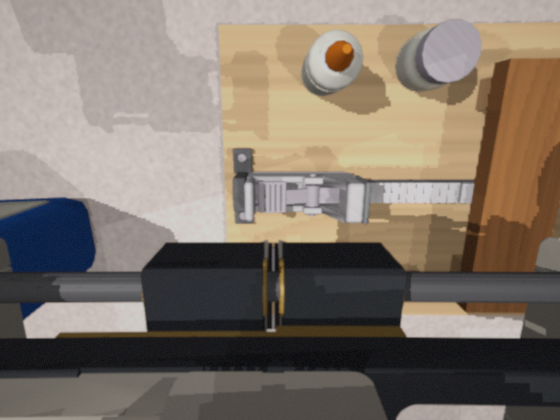

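The jaw's rear (246,198) sits against the end stop (240,190), and the glue, jar and wood are where they were. The robot is clear of everything, so I'm handing in.

```bash
python3 -c "
from station import manip
print(manip.job_done())"
```

```text
the job is handed in; nothing more can be done
None
```

The jaw was pushed back about 112 mm to its end stop with the lever held down, then let go, and the job is handed in; on the first try a finger came down on the finger rest at about 39 N (limit 40 N for the arm or gripper body), and the scraper and detergent bottle were not re-measured afterwards.

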